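Put the slip line on recirculation

TASK

Pouring is over for this round, so put the casting-slip line on recirculation: with a fingertip push the yellow return handle round until it lies fully in line with its pipe, and only then, so that the pump never works against a closed line, push the red filling handle round until it stands fully square across its pipe. Push each handle from one side, without pinching it, and stop when it is home against its stop rather than forcing it. Leave the green rinse-water handle shut, and the mould, bowls, cup and jug where they stand.

Things in the scene. Friction and masses are not known exactly. Their poses are not given: they have to be found in the camera images.
- return_valve (a joint): angle of the yellow return handle (rad): 0 = shut, the handle square across its pipe; 1.571 = fully open, the handle in line over its pipe, pointing to the near end of the branch. Solid stops at both ends. Opens anticlockwise seen from above, about an upright stem. Stiff: takes 0.5 N m (about 6.5 N at mid-sleeve), stays where left.
- fill_valve (a joint): angle of the red filling handle; same valve, same meaning: 0 = shut, square across its pipe; 1.571 = fully open, in line. It starts open, though often throttled back a little. Neither handle should take more than about 50 N.
- rinse_valve (a joint): angle of the green rinse-water handle; same valve; starts shut (0).
- return_stem (a point): point on the upright stem axis of the return valve, 215 mm above the bench, level with the middle of its handle. Axes of the branch: x towards the header (away from the robot), y left across the pipe (where a shut handle points), z up. Its 27 mm pipe, top 179 mm high, runs to 130 mm in front of the stem and ends in a yellow-banded down pipe into the bench.
- return_grip (a point): middle of the yellow sleeve of the return handle, 77 mm from the stem axis. The flat lever ends 111 mm from the stem; sleeve 68 mm long, 22 mm wide over its flanks, 207 to 222 mm above the bench, with 28 mm of air between it and the pipe below when in line. Axes turn with the handle: y out along it, x to the flank that leads as it shuts; at 0 rad they equal those of return_stem.
- fill_stem (a point): point on the upright stem axis of the fill valve, 215 mm above the bench, level with the middle of its handle. Axes of the branch: x towards the header (away from the robot), y left across the pipe (where a shut handle points), z up. Its 27 mm pipe, top 179 mm high, runs to 130 mm in front of the stem and ends in an elbow with a short white nozzle over a plaster mould.
- fill_grip (a point): middle of the red sleeve of the fill handle, 77 mm from the stem axis. The flat lever ends 111 mm from the stem; sleeve 68 mm long, 22 mm wide over its flanks, 207 to 222 mm above the bench, with 28 mm of air between it and the pipe below when in line. Axes turn with the handle: y out along it, x to the flank that leads as it shuts; at 0 rad they equal those of fill_stem.
- rinse_stem (a point): point on the upright stem axis of the rinse valve, 215 mm above the bench, level with the middle of its handle. Axes of the branch: x towards the header (away from the robot), y left across the pipe (where a shut handle points), z up. Its 27 mm pipe, top 179 mm high, runs to 130 mm in front of the stem and ends in a green-banded down pipe into the bench.
- rinse_grip (a point): middle of the green sleeve of the rinse handle, 77 mm from the stem axis. The flat lever ends 111 mm from the stem; sleeve 68 mm long, 22 mm wide over its flanks, 207 to 222 mm above the bench, with 28 mm of air between it and the pipe below when in line. Axes turn with the handle: y out along it, x to the flank that leads as it shuts; at 0 rad they equal those of rinse_stem.
- header: slip header: 27 mm steel pipe along its own y, 165 mm high, 520 mm long, on two stands; gauge (top about 260 mm) on its right end, supply riser at its left end; origin on the bench (height 0) under its middle. Three branches with steel quarter-turn ball valves come off it 160 mm apart, towards the robot, in any order; each stem stands 85 mm before it, each valve body 72 mm long, top 189 mm.
- mould: plaster bowl mould under the filling nozzle: white round block, 160 mm across, 85 mm high, hollow; loose, 1.8 kg; origin at the centre of its underside. Leave alone.
- bowl_a: cream unfired bowl, 112 mm across, 48 mm high, on the wooden ware board at the left; origin at the centre of its underside. Leave alone.
- bowl_b: cream unfired bowl, 112 mm across, 48 mm high, on the wooden ware board at the left; origin at the centre of its underside. Leave alone.
- bowl_c: cream unfired bowl, 112 mm across, 48 mm high, under the rinse valve; origin at the centre of its underside. Leave alone.
- drip_cup: blue plastic cup, 68 mm across, 75 mm high, under the return valve; origin at the centre of its underside. Leave alone.
- jug: steel jug with a side handle, 96 mm across, 130 mm high, right of the header; origin at the centre of its underside. Leave alone.
Mind the look-alikes: they are no part of the job. What is shaped like the part that bears return_valve but orange is not meant.

How it is judged:
By the outcome, as a careful person would: the job done as asked, in the order asked, and still so for the second after the job is handed in, with the robot touching nothing.
It also fails if it takes over 51 s, if anything falls off the work surface, if the arm or the gripper's body presses on something with over 40 N, if the wrist force passes 120 N, or if a joint passes its speed limit or range.

ROBOT

A 7-joint arm with a two-finger parallel gripper is mounted at the origin on the work surface. World frame = base frame: x ahead of the robot, y to its left, z up, the work surface at z = 0. Lengths are in m, angles in rad, forces in N, time in s.
With the tool pointing down it reaches from about 0.425 to 0.825 m from the base axis. Payload 3.6 kg.
Tool frame: the origin (TCP) lies on the centre line of the jaws, within the pads' length; the fingertips stand ctrl.nose_length ahead of it and the grasp point (between the pads) lies 5 mm behind it (ctrl.nose_length is the distance from the TCP to the fingertips, in m); z points along the fingers, y is the line along which they close (so a half turn about z gives the same grasp; the last joint's range is limited). The gripper opens to 93 mm and grips with 3 to 60 N. Pads are 15 mm wide; open, the fingers measure 128 mm over their backs; the gripper's body (75 mm by 188 mm) begins 65 mm behind the grasp point.
Start: joints at [-1.169, 0.615, -0.013, 1.423, 0.008, 1.103, -0.04], TCP at [0.27, 0.591, 0.233] pointing down, gripper open.
Joint ranges: [-3.12, 3.12], [-0.3, 2.06], [-1.34, 1.32], [0.26, 2.42], [-1.36, 4.5], [0.01, 1.98], [-2.84, 2.84]. Speed limits (rad/s): [2.79, 2.79, 3.14, 3.14, 3.14, 3.14, 3.14].

INTERFACE

Orientations are given as a unit quaternion [x, y, z, w].
In Python, from plant import ctrl, get_image, camera_params, models gives the robot as it stands.
- The arm moves only by the shell command python3 -m jog 'ROWS' [FORCE]. ROWS is JSON, one flat list of numbers, 7 for each row, row after row: the shift along the world's x, y, z each as a share of 200 mm, from -1 to 1, then the turn, a rotation vector about the world's x, y, z each as a share of 45 degrees, from -1 to 1, then the opening, from 0 (shut) to 1 (fully open). In form: [dx, dy, dz, ax, ay, az, grip, dx, dy, dz, ax, ay, az, grip, ...]. A call has 1 to 5 rows; each row is the pose to reach, as a shift and turn from the pose commanded when the call began; what a row does not reach only later rows make up. A row lasts 1/8 s, in which the tool goes at most 62.5 mm and 10.7 degrees, less where a joint would pass 70% of its speed; a pose out of reach is approached as far as the arm can. A call with a number of a shift or a turn outside -1 to 1 is refused whole. A call with a gripper value outside its range is refused whole. The fingers move at their own pace and stop on an object; FORCE is the grip in N (left out, the last holds). Time passes only in rows, so rows that repeat a pose let the fingers close. It gives the time, the measured TCP pose, the force, the opening and the grip force at its end, in the units of the state.
- ctrl.read_state(): the state, without advancing time (a new reading comes with each control period).
- get_image(name): name is "scene" or "top"; returns (picture, depth): 480x640x3 uint8, blue, green, red; 480x640 float32, m along the optical axis (not along the pixel's ray), 0 where there is no reading.
- camera_params(name): a dict with "fx", "fy", "cx", "cy" (pixels), "camera_from_world" (4x4, takes a point from world to camera coordinates). Camera axes: x right, y down, z forward; pixel columns grow to the right and rows downward; lengths in m; the calibration is good to about 2 mm. A picture is of the moment at which its call begins. camera_params takes no time and is no camera call.
- ctrl.sign_off(): hands the job in; it is judged then, once.
Trained networks look in the newest picture that a camera, given by its name, has taken for a name from the list of things; names that differ only in an ending like _2 or _b are one class to them, and where a whole thing is asked for, a point or a joint stands for the part that bears it (a point fixed in the world has none). Each returns a list of dicts, best first, with "p" (0 to 1); they miss things now and then, are a little off and sometimes report something else, mostly with a low value. They report only what shows in the picture. A call takes as long as a camera call. They do not tell look-alikes from the thing itself.
- models.find_in(thing, camera): "position" ([row, column] in pixels, amid what is visible of it).
- models.mark_of(thing, camera): "position" ([row, column] in pixels: a listed point, or the origin of a listed thing).
The state is a dict: "time_s": time; "joints": joint angles; "joint_velocities": joint speeds; "effort": joint torques, N m; "ee_pos": TCP position; "tool_rot": TCP orientation; "ft_force": force on the tool from outside, world axes, zero at the start; "ft_torque": the same for the moment, N m; "finger_gap": finger opening in m; "grasp_force": force on a finger pad.
Only numpy, scipy, OpenCV 4.12 (cv2) and the standard library are available. Lean on these libraries where they do the work, as an engineer would, in place of code of your own. Each camera call takes 0.05 s, during which the arm holds its last target. There are 200 camera calls.

## Working session

There is one attempt and no reset: what is moved stays moved. The work goes in short steps, Python scripts to look and compute and a shell command to move; the robot and the scene stay as the last step left them, time stands still between calls to the robot, and variables do not carry over. Pictures are saved under pics/ and viewed, at most 10 in all, crops included, and the job is handed in when it is done.

```bash
mkdir -p pics; python3 - <<'E'
from plant import ctrl,get_image,camera_params,models
import cv2
s=ctrl.read_state();print({k:s[k] for k in('time_s','ee_pos','tool_rot','finger_gap')},ctrl.nose_length)
for c in('scene','top'):
    im,d=get_image(c);cv2.imwrite(f'pics/{c}0.png',im)
    import numpy as np;np.save(f'{c}0.npy',d)
    for t in('return_stem','return_grip','fill_stem','fill_grip','rinse_stem','rinse_grip'):
        print(c,t,[(round(r['p'],2),[round(float(x)) for x in r['position']]) for r in models.mark_of(t,c)[:3]])
E
```

```text
{'time_s': 0.0, 'ee_pos': array([0.26933532, 0.59074587, 0.23148829]), 'tool_rot': array([ 2.12235836e-01,  9.77217636e-01, -1.25576688e-03, -2.54405437e-04]), 'finger_gap': 0.09273892587485064} 0.014
scene return_stem [(0.9, [169, 240]), (0.68, [243, 221])]
scene return_grip [(0.89, [240, 252]), (0.66, [167, 270])]
scene fill_stem [(0.6, [244, 353])]
scene fill_grip [(0.58, [224, 354]), (0.15, [272, 160])]
scene rinse_stem [(0.79, [246, 288])]
scene rinse_grip [(0.56, [246, 316]), (0.33, [271, 162])]
top return_stem [(0.86, [332, 435]), (0.8, [195, 418])]
top return_grip [(0.79, [338, 400]), (0.61, [208, 388])]
top fill_stem [(0.81, [213, 264])]
top fill_grip [(0.59, [250, 264])]
top rinse_stem [(0.73, [202, 343])]
top rinse_grip [(0.6, [208, 307]), (0.53, [205, 345])]
```

View pics/top0.png

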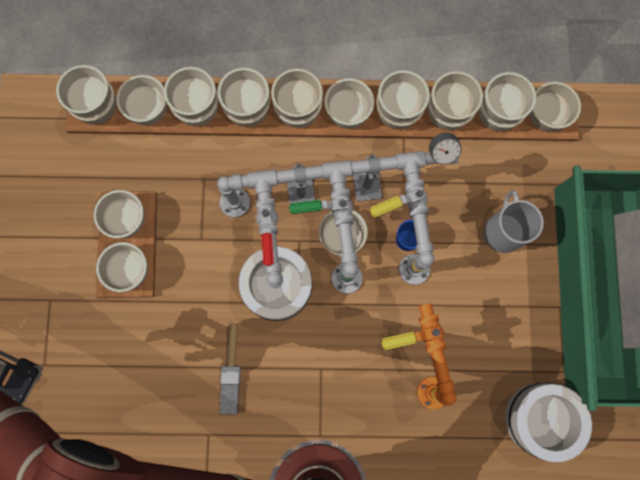

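View pics/scene0.png

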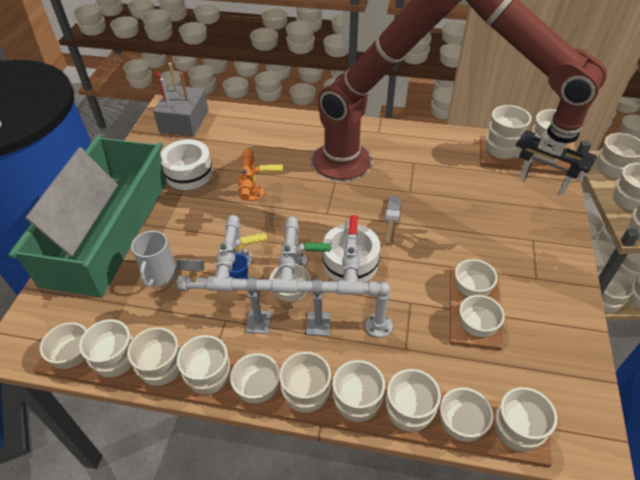

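The top view shows the real yellow return handle at the right branch (stem about (195,418), sleeve (205,387)), green in the middle (207,307), and red on the left branch (stem (213,264), sleeve (249,267)). The orange look-alike is nearer the robot, with its stem at about (332,435). The scene view agrees.

```bash
cat > h.py <<'E'
import numpy as np,cv2
from plant import ctrl,get_image,camera_params,models
def ray(c,rc,z):
    p=camera_params(c);T=np.linalg.inv(p['camera_from_world'])
    d=T[:3,:3]@np.array([(rc[1]-p['cx'])/p['fx'],(rc[0]-p['cy'])/p['fy'],1]);o=T[:3,3]
    return o+d*(z-o[2])/d[2]
def cloud(c,d):
    p=camera_params(c);T=np.linalg.inv(p['camera_from_world']);v,u=np.mgrid[:480,:640]
    P=np.stack([(u-p['cx'])/p['fx']*d,(v-p['cy'])/p['fy']*d,d],-1)
    return P@T[:3,:3].T+T[:3,3]
RNG={'yellow':(22,34),'red':(0,6),'green':(50,75)}
def sleeve(im,P,col,lo=(0.3,-.6),hi=(1,.6)):
    h=cv2.cvtColor(im,cv2.COLOR_BGR2HSV);a,b=RNG[col]
    m=(h[...,0]>=a)&(h[...,0]<=b)&(h[...,1]>140)&(h[...,2]>60)&(P[...,2]>.2)&(P[...,2]<.235)
    return m
E
python3 - <<'E'
from h import *
for c,pts in {'top':dict(r=(195,418),f=(213,264),n=(202,343),rg=(208,388),fg=(250,264),ng=(208,307),decoy=(332,435)),'scene':dict(r=(243,221),rg=(240,252),f=(244,353),fg=(224,354),n=(246,288))}.items():
    for k,v in pts.items(): print(c,k,ray(c,v,.215).round(3))
    im=cv2.imread(f'pics/{c}0.png');P=cloud(c,np.load(f'{c}0.npy'))
    for col in RNG:
        m=sleeve(im,P,col).astype('uint8');n,l,st,ce=cv2.connectedComponentsWithStats(m)
        for i in range(1,n):
            if st[i,4]>40:
                Q=P[l==i];mu=Q.mean(0);w,V=np.linalg.eigh(np.cov(Q[:,:2].T));print(c,col,st[i,4],ce[i].round(),mu.round(4),'dir deg',np.degrees(np.arctan2(V[1,1],V[0,1])).round(1),'len',(np.ptp((Q[:,:2]-mu[:2])@V,0)).round(3))
E
```

```text
top r [ 0.621 -0.197  0.215]
top f [0.578 0.117 0.215]
top n [ 0.604 -0.044  0.215]
top rg [ 0.592 -0.136  0.215]
top fg [0.502 0.115 0.215]
top ng [0.59  0.029 0.215]
top decoy [ 0.343 -0.226  0.215]
top yellow 356 [385. 206.] [ 0.594  -0.1297  0.2209] dir deg 114.0 len [0.023 0.066]
top yellow 376 [398. 341.] [ 0.3248 -0.1531  0.2208] dir deg 103.1 len [0.022 0.067]
top red 315 [267. 249.] [0.5037 0.1083 0.2212] dir deg -174.8 len [0.021 0.064]
top green 252 [305. 207.] [0.5915 0.0329 0.2212] dir deg 98.2 len [0.019 0.06 ]
scene r [ 0.622 -0.207  0.215]
scene rg [ 0.599 -0.133  0.215]
scene f [0.567 0.118 0.215]
scene fg [0.499 0.11  0.215]
scene n [ 0.602 -0.04   0.215]
scene yellow 112 [270. 168.] [ 0.3292 -0.1555  0.2189] dir deg 101.9 len [0.026 0.066]
scene yellow 98 [253. 240.] [ 0.602  -0.1295  0.2186] dir deg 109.0 len [0.027 0.063]
scene red 139 [353. 224.] [0.5048 0.1081 0.2209] dir deg -175.1 len [0.019 0.069]
```

```bash
python3 -m jog '[0.2,-0.4,0.5,0,0,-0.3,0, 0.44,-0.88,0.5,0,0,-0.73,0, 0.44,-0.88,0.5,0,0,-0.73,0, 0.44,-0.88,0.5,0,0,-0.73,0]' 20; python3 -m jog '[0.44,-0.88,0,0,0,-0.73,0, 0.44,-0.88,0,0,0,-0.73,0, 0.44,-0.88,0,0,0,-0.73,0, 0.44,-0.88,0,0,0,-0.73,0]'
```

```text
time_s: 1.2
ee_pos: [0.3597, 0.4125, 0.3343]
tool_rot: [0.482, 0.876, 0.001, 0.001]
ft_force: [-0.1, 0.1, 1.1]
finger_gap: 0.0577
grasp_force: 0.0
time_s: 1.7
ee_pos: [0.4479, 0.2339, 0.3334]
tool_rot: [0.712, 0.702, 0.0, 0.001]
ft_force: [-0.0, 0.5, 0.0]
finger_gap: 0.0177
grasp_force: 0.0
```

```bash
python3 -m jog '[0.44,-0.88,0,0,0,-0.73,0, 0.44,-0.88,0,0,0,-0.73,0, 0.44,-0.88,0,0,0,-0.73,0, 0.44,-0.88,0,0,0,-0.73,0]'; python3 -m jog '[0.44,-0.88,0,0,0,-0.73,0, 0.44,-0.88,0,0,0,-0.73,0, 0.44,-0.88,0,0,0,-0.73,0, 0.44,-0.88,0,0,0,-0.73,0, 0.44,-0.88,0,0,0,-0.73,0]'
```

```text
time_s: 2.2
ee_pos: [0.5348, 0.059, 0.3329]
tool_rot: [0.881, 0.473, -0.0, 0.001]
ft_force: [-0.4, 0.0, -1.2]
finger_gap: 0.0003
grasp_force: 0.0
time_s: 2.82
ee_pos: [0.6219, -0.1107, 0.3319]
tool_rot: [0.978, 0.21, -0.0, -0.001]
ft_force: [0.2, 0.6, 0.7]
finger_gap: 0.0002
grasp_force: 0.0
```

```bash
python3 -m jog '[0.01,-0.03,-0.25,0,0,0,0, 0.01,-0.03,-0.45,0,0,0,0, 0.01,-0.03,-0.6,0,0,0,0, 0.01,-0.03,-0.6,0,0,0,0]'; python3 - <<'E'
from h import *
im,d=get_image('scene');cv2.imwrite('pics/s1.png',cv2.resize(im[140:340,130:400],None,fx=2.8,fy=2.8))
E
```

```text
time_s: 3.32
ee_pos: [0.6224, -0.1138, 0.2104]
tool_rot: [0.977, 0.212, -0.002, -0.003]
ft_force: [-0.0, -0.5, -0.0]
finger_gap: 0.0003
grasp_force: 0.0
```

View pics/s1.png

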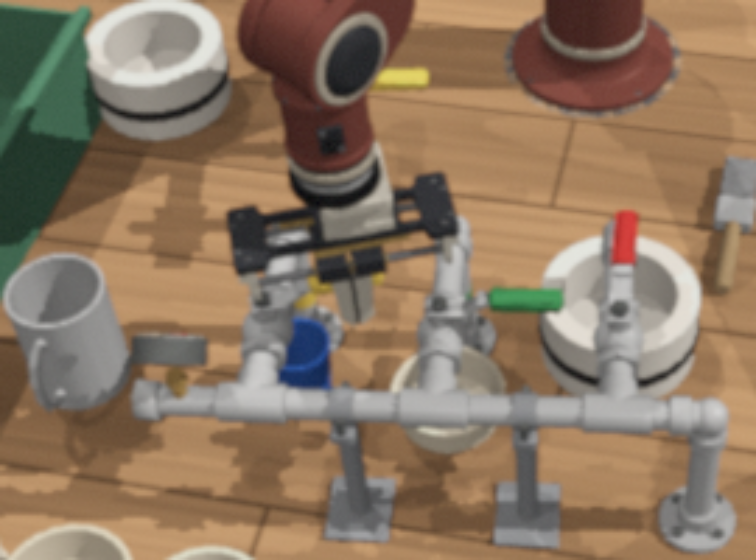

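The fingers (about (290,350) in the crop) stand between the yellow handle and the header, touching nothing. Next I work out the arc.

```bash
cat > arc.py <<'E'
import numpy as np,sys
from plant import ctrl
# arc.py stemx stemy side(+1: finger on clockwise flank) offset z thetas...
sx,sy,side,d,z=map(float,sys.argv[1:6]);th=list(map(float,sys.argv[6:]))
s=ctrl.read_state();p=np.array(s['ee_pos']);q=s['tool_rot'];yaw=2*np.degrees(np.arctan2(q[1],q[0]))-90
for t in th:
    r=np.radians(t);c=np.array([sx,sy])+.077*np.array([np.cos(r),np.sin(r)])+side*d*np.array([np.sin(r),-np.cos(r)])
    a=(t-yaw+90)%180-90
    print(t,((np.r_[c,z]-p)/.2).round(3),'az',round(a/45,3))
# where the finger sits now: flank-contact handle angle
v=p[:2]-[sx,sy];rr=np.hypot(*v);print('yaw',yaw.round(1),'r',rr.round(4),'contact handle angle',(np.degrees(np.arctan2(v[1],v[0])+side*np.arcsin(d/rr))).round(2),s['ft_force'].round(1))
E
python3 arc.py .625 -.2005 1 .0185 .213 112 120 128 136 144 152 160 168 176 184 188
```

```text
112.0 [-0.052 -0.035  0.002] az -0.053
120.0 [-0.106 -0.047  0.002] az 0.125
128.0 [-0.158 -0.066  0.002] az 0.303
136.0 [-0.206 -0.092  0.002] az 0.481
144.0 [-0.251 -0.125  0.002] az 0.658
152.0 [-0.29  -0.164  0.002] az 0.836
160.0 [-0.324 -0.208  0.002] az 1.014
168.0 [-0.351 -0.256  0.002] az 1.192
176.0 [-0.371 -0.307  0.002] az 1.37
184.0 [-0.384 -0.361  0.002] az 1.547
188.0 [-0.388 -0.388  0.002] az 1.636
yaw -65.6 r 0.0853 contact handle angle 103.39 [-0.1  0.2  0.3]
```

```bash
python3 -m jog '[-0.05,-0.035,0.01,0,0,-0.05,0, -0.106,-0.047,0.01,0,0,0.12,0, -0.158,-0.066,0.01,0,0,0.3,0, -0.206,-0.092,0.01,0,0,0.48,0, -0.25,-0.125,0.01,0,0,0.66,0]'; python3 arc.py .625 -.2005 1 .0185 .213 144 152 160 168 176 180 184 188
```

```text
time_s: 4.0
ee_pos: [0.5781, -0.1397, 0.2168]
tool_rot: [0.89, 0.456, 0.006, 0.001]
ft_force: [8.0, 5.6, -4.2]
finger_gap: 0.0005
grasp_force: 4.3
144.0 [-0.023 -0.003 -0.019] az -0.004
152.0 [-0.062 -0.042 -0.019] az 0.173
160.0 [-0.096 -0.086 -0.019] az 0.351
168.0 [-0.123 -0.134 -0.019] az 0.529
176.0 [-0.143 -0.185 -0.019] az 0.707
180.0 [-0.15  -0.212 -0.019] az 0.796
184.0 [-0.156 -0.239 -0.019] az 0.885
188.0 [-0.16  -0.266 -0.019] az 0.973
yaw -35.8 r 0.0768 contact handle angle 141.57 [ 8.   5.6 -4.2]
```

```bash
python3 -m jog '[-0.04,-0.04,-0.01,0,0,0.17,0, -0.073,-0.083,-0.01,0,0,0.35,0, -0.1,-0.131,-0.01,0,0,0.53,0, -0.12,-0.182,-0.01,0,0,0.7,0]'; python3 arc.py .625 -.2005 1 .0185 .213 176 180 184 188 190 192
```

```text
time_s: 4.5
ee_pos: [0.5532, -0.1746, 0.2162]
tool_rot: [0.733, 0.68, 0.006, 0.001]
ft_force: [3.3, 9.6, 4.8]
finger_gap: 0.0004
grasp_force: 4.8
176.0 [-0.019 -0.01  -0.016] az 0.006
180.0 [-0.026 -0.037 -0.016] az 0.095
184.0 [-0.032 -0.064 -0.016] az 0.184
188.0 [-0.035 -0.091 -0.016] az 0.273
190.0 [-0.036 -0.105 -0.016] az 0.317
192.0 [-0.037 -0.119 -0.016] az 0.362
yaw -4.3 r 0.0763 contact handle angle 174.2 [3.3 9.6 4.8]
```

```bash
python3 -m jog '[-0.007,-0.027,0,0,0,0.09,0, -0.013,-0.054,0,0,0,0.18,0, -0.015,-0.074,0,0,0,0.25,0]'; python3 arc.py .625 -.2005 1 .0185 .213 188
```

```text
time_s: 4.88
ee_pos: [0.5496, -0.1896, 0.2161]
tool_rot: [0.664, 0.748, 0.005, 0.001]
ft_force: [1.6, 8.5, 5.8]
finger_gap: 0.0005
grasp_force: 4.2
188.0 [-0.017 -0.016 -0.016] az 0.026
yaw 6.8 r 0.0762 contact handle angle 185.86 [1.6 8.5 5.8]
```

```bash
python3 -m jog '[0,-0.01,0,0,0,0.02,0, 0,-0.01,0,0,0,0.02,0]'; python3 arc.py .625 -.2005 1 .0185 .213 188
```

```text
time_s: 5.12
ee_pos: [0.5494, -0.1912, 0.216]
tool_rot: [0.658, 0.753, 0.005, 0.0]
ft_force: [0.6, 8.3, 5.9]
finger_gap: 0.0005
grasp_force: 4.4
188.0 [-0.016 -0.008 -0.015] az 0.008
yaw 7.7 r 0.0762 contact handle angle 187.07 [0.6 8.3 5.9]
```

Still only friction force; nudge on until the stop shows.

```bash
for i in 1; do python3 -m jog '[0,-0.01,0,0,0,0,0, 0,-0.01,0,0,0,0,0]'; done | egrep 'pos|ft'; python3 -m jog '[0,-0.01,0,0,0,0,0, 0,-0.01,0,0,0,0,0]'| egrep 'pos|ft'
```

```text
ee_pos: [0.5493, -0.1913, 0.216]
ft_force: [1.4, 11.9, 6.7]
ee_pos: [0.5493, -0.1914, 0.216]
ft_force: [-0.7, 14.7, 9.8]
```

```bash
python3 -m jog '[0,-0.015,0,0,0,0,0, 0,-0.015,0,0,0,0,0]'| egrep 'pos|ft'; python3 -m jog '[0,0.15,0,0,0,0,0, 0,0.15,0,0,0,0,0, 0,0.15,0.3,0,0,0,0, 0,0.15,0.6,0,0,0,0, 0,0.15,0.6,0,0,0,0]'
python3 arc.py .5803 .1152 -1 .032 .333 185
```

```text
ee_pos: [0.5493, -0.1915, 0.2161]
ft_force: [-1.0, 17.5, 10.8]
time_s: 6.5
ee_pos: [0.5484, -0.1778, 0.3393]
tool_rot: [0.661, 0.75, 0.002, 0.007]
ft_force: [-1.0, -0.7, -0.2]
finger_gap: 0.0005
grasp_force: 0.0
185.0 [-0.21   1.272 -0.031] az -0.049
yaw 7.2 r 0.2947 contact handle angle -102.45 [-1.  -0.7 -0.2]
```

```bash
python3 -m jog '[-0.1,0.3,0,0,0,0,0, -0.1,0.6,0,0,0,0,0, -0.1,0.6,0,0,0,0,0]' |grep pos;python3 -m jog '[-0.11,0.3,0,0,0,0,0, -0.11,0.66,0,0,0,0,0, -0.11,0.66,0,0,0,-0.05,0, -0.11,0.66,0,0,0,-0.05,0]' | egrep 'time|pos|ft'
python3 - <<'E'
from h import *
for c in('top','scene'):
    im,d=get_image(c);cv2.imwrite(f'pics/{c}2.png',im);P=cloud(c,d)
    for col in RNG:
        m=sleeve(im,P,col).astype('uint8');n,l,st,ce=cv2.connectedComponentsWithStats(m)
        for i in range(1,n):
            if st[i,4]>40:
                Q=P[l==i];mu=Q.mean(0);w,V=np.linalg.eigh(np.cov(Q[:,:2].T));print(c,col,st[i,4],ce[i].round(),mu.round(4),np.degrees(np.arctan2(V[1,1],V[0,1])).round(1))
E
python3 arc.py .5803 .1152 -1 .032 .213 185
```

```text
ee_pos: [0.5263, -0.0487, 0.332]
time_s: 7.38
ee_pos: [0.5047, 0.0771, 0.3322]
ft_force: [0.2, -0.8, 0.4]
top yellow 313 [426. 229.] [ 0.5492 -0.2117  0.2214] -172.3
top yellow 376 [398. 341.] [ 0.3248 -0.1531  0.2209] 103.0
top green 146 [311. 206.] [0.593  0.0205 0.2213] 102.0
scene yellow 95 [269. 168.] [ 0.3286 -0.157   0.2189] 102.5
scene yellow 142 [227. 221.] [ 0.5523 -0.2118  0.221 ] -171.1
scene red 135 [353. 224.] [0.5046 0.1076 0.2207] -175.6
185.0 [ 0.008  0.006 -0.597] az 0.0
yaw 5.0 r 0.0853 contact handle angle -174.21 [-0.9 -0.   0. ]
```

View pics/top2.png

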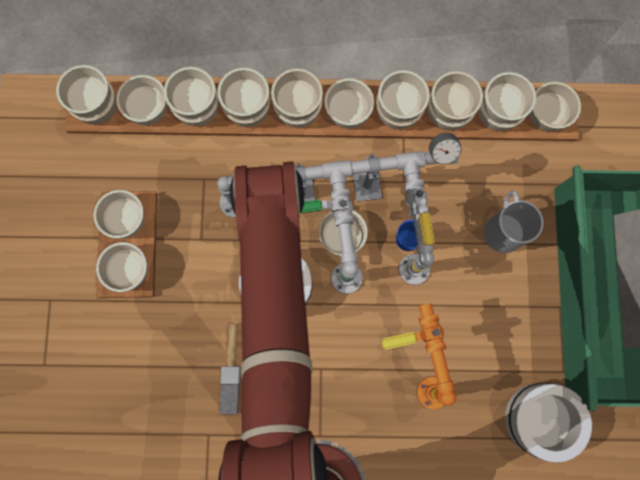

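The yellow sleeve now lies over its pipe at (229,426), measured at 188° against a branch direction of 188°, so it is home. Next is the red handle.

```bash
python3 -m jog '[0.01,0.005,-0.25,0,0,0,0, 0.01,0.005,-0.45,0,0,0,0, 0.01,0.005,-0.6,0,0,0,0, 0.01,0.005,-0.6,0,0,0,0]'| egrep 'time|pos|ft'; python3 arc.py .5803 .1152 -1 .0185 .213 185 177 169 161 153 145 137 129 121 113 105 98
```

```text
time_s: 7.98
ee_pos: [0.5053, 0.0767, 0.2108]
ft_force: [-0.2, 0.2, 0.4]
185.0 [-0.001  0.067  0.011] az 0.0
177.0 [-0.015  0.12   0.011] az -0.178
169.0 [-0.021  0.175  0.011] az -0.355
161.0 [-0.019  0.231  0.011] az -0.533
153.0 [-0.01   0.285  0.011] az -0.711
145.0 [0.006 0.338 0.011] az -0.889
137.0 [0.03  0.388 0.011] az -1.067
129.0 [0.061 0.434 0.011] az -1.244
121.0 [0.097 0.475 0.011] az -1.422
113.0 [0.139 0.511 0.011] az -1.6
105.0 [0.186 0.541 0.011] az -1.778
98.0 [0.23  0.561 0.011] az -1.933
yaw 5.0 r 0.0843 contact handle angle -165.47 [-0.2  0.2  0.4]
```

```bash
python3 -m jog '[0,0.067,0,0,0,0,0, -0.015,0.12,0,0,0,-0.18,0, -0.021,0.175,0,0,0,-0.355,0, -0.019,0.231,0,0,0,-0.53,0, -0.01,0.285,0,0,0,-0.71,0]'| egrep 'time|pos|ft'; python3 arc.py .5803 .1152 -1 .0185 .213 153
```

```text
time_s: 8.6
ee_pos: [0.5044, 0.1314, 0.214]
ft_force: [-1.6, -8.3, -0.1]
153.0 [-0.006  0.011 -0.005] az 0.004
yaw -27.2 r 0.0776 contact handle angle 154.16 [-1.6 -8.3 -0.1]
```

Next: from 153° to 113°, with shifts taken from the commanded pose.

```bash
python3 -m jog '[0.016,0.053,0,0,0,-0.18,0, 0.04,0.103,0,0,0,-0.355,0, 0.071,0.149,0,0,0,-0.53,0, 0.107,0.19,0,0,0,-0.71,0, 0.149,0.226,0,0,0,-0.89,0]'| egrep 'time|pos|ft'; python3 arc.py .5803 .1152 -1 .0185 .213 113
```

```text
time_s: 9.22
ee_pos: [0.5323, 0.1768, 0.2139]
ft_force: [-6.2, -9.3, 2.6]
113.0 [ 0.004  0.01  -0.005] az 0.005
yaw -67.2 r 0.0781 contact handle angle 114.19 [-6.2 -9.3  2.6]
```

```bash
python3 -m jog '[0.023,0.016,0,0,0,-0.09,0, 0.047,0.03,0,0,0,-0.18,0, 0.07,0.04,0,0,0,-0.25,0]'| egrep 'time|pos|ft'; python3 arc.py .5803 .1152 -1 .0185 .213 98
```

```text
time_s: 9.6
ee_pos: [0.5455, 0.1858, 0.2137]
ft_force: [-7.6, -6.7, 2.2]
98.0 [ 0.029  0.015 -0.003] az -0.082
yaw -78.3 r 0.0787 contact handle angle 102.65 [-7.6 -6.7  2.2]
```

```bash
python3 -m jog '[0.02,0.008,0,0,0,-0.08,0, 0.02,0.008,0,0,0,-0.08,0]'| egrep 'time|pos|ft'; python3 arc.py .5803 .1152 -1 .0185 .213 98
```

```text
time_s: 9.85
ee_pos: [0.5491, 0.1881, 0.2134]
ft_force: [-7.2, -5.6, 2.7]
98.0 [ 0.011  0.004 -0.002] az -0.006
yaw -81.7 r 0.0793 contact handle angle 99.71 [-7.2 -5.6  2.7]
```

```bash
python3 -m jog '[0.015,0,0,0,0,0,0, 0.015,0,0,0,0,0,0]'| egrep 'pos|ft';python3 -m jog '[0.015,0,0,0,0,0,0, 0.015,0,0,0,0,0,0]'| egrep 'pos|ft'; python3 arc.py .5803 .1152 -1 .0185 .213 98
```

```text
ee_pos: [0.5491, 0.1882, 0.2133]
ft_force: [-13.1, -5.1, 7.2]
ee_pos: [0.5492, 0.1882, 0.2133]
ft_force: [-18.5, -6.0, 11.3]
98.0 [ 0.01   0.003 -0.002] az -0.007
yaw -81.7 r 0.0794 contact handle angle 99.62 [-18.5  -6.   11.3]
```

At the stop: the force climbs with no motion. Back off, lift and check.

```bash
python3 -m jog '[-0.18,0,0,0,0,0,0, -0.18,0,0,0,0,0,0, -0.18,0,0.3,0,0,0,0, -0.18,0,0.6,0,0,0,0, -0.18,0,0.6,0,0,0,0]'| egrep 'time|pos|ft';python3 -m jog '[-0.3,0.3,0,0,0,0,0, -0.6,0.6,0,0,0,0,0, -0.8,0.9,0,0,0,0,0, -0.8,0.9,0,0,0,0,0, -0.8,0.9,0,0,0,0,0]' | egrep 'time|pos|ft'
python3 - <<'E'
from h import *
for c in('top','scene'):
    im,d=get_image(c);cv2.imwrite(f'pics/{c}3.png',im);P=cloud(c,d)
    for col in RNG:
        m=sleeve(im,P,col).astype('uint8');n,l,st,ce=cv2.connectedComponentsWithStats(m)
        for i in range(1,n):
            if st[i,4]>40:
                Q=P[l==i];mu=Q.mean(0);w,V=np.linalg.eigh(np.cov(Q[:,:2].T));print(c,col,st[i,4],ce[i].round(),mu.round(4),np.degrees(np.arctan2(V[1,1],V[0,1])).round(1))
E
```

```text
time_s: 10.98
ee_pos: [0.5266, 0.1914, 0.3394]
ft_force: [-0.2, -0.3, -1.1]
time_s: 11.6
ee_pos: [0.3584, 0.3766, 0.3318]
ft_force: [0.6, -0.5, 0.2]
top yellow 301 [426. 229.] [ 0.5493 -0.2123  0.2212] -171.8
top yellow 354 [398. 341.] [ 0.3245 -0.1522  0.2212] 103.4
top red 344 [227. 216.] [0.5688 0.1914 0.2208] 98.0
top green 250 [305. 206.] [0.5916 0.0327 0.2213] 98.7
scene yellow 137 [270. 168.] [ 0.3285 -0.1554  0.2191] 101.6
scene yellow 50 [226. 222.] [ 0.5554 -0.2151  0.2212] -165.0
scene red 195 [383. 248.] [0.572  0.1921 0.2196] 98.7
```

View pics/top3.png

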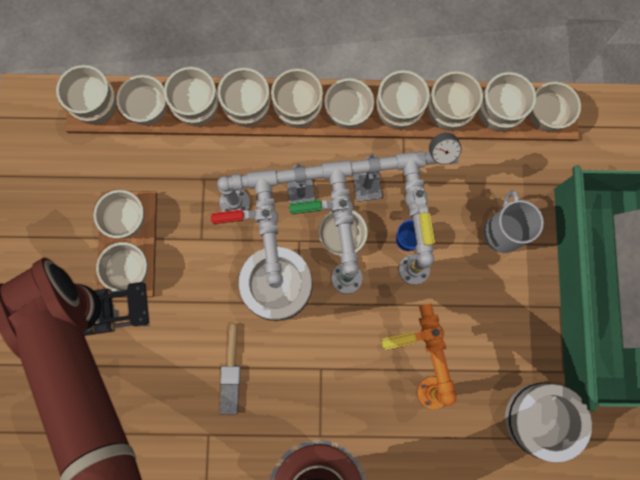

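The red handle stands square across its pipe at (216,227), measured at 98.0° against 98.1°. Yellow is in line at (229,426), green is still shut at (206,305), and nothing else has moved.

```bash
python3 -c "
from plant import ctrl
print(ctrl.sign_off())"
```

```text
the job is handed in; nothing more can be done
None
```

The line is on recirculation and the job is handed in: I pushed the yellow return handle fully in line first, then the red filling handle fully square, each to its stop at under 25 N in about 12 s, with the green handle still shut and nothing else moved.

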